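Hold the milling flask down in the press-to-run shaker

ROBOT

A 6-joint arm with a two-finger parallel gripper is mounted at the origin on a cart in front of the work surface, level with it; the furniture and walls round the work are solid. World frame = base frame: x ahead of the robot, y to its left, z up, the work surface at z = 0. Lengths are in m, angles in rad, forces in N, time in s.
With the tool pointing down it reaches from about 0.375 to 0.9 m from the base axis. Payload 3.1 kg.
Tool frame: the origin (TCP) lies midway between the tips of the shut fingers; the grasp point (between the pads) lies 19 mm behind it; z points along the fingers, y is the line along which they close (so a half turn about z gives the same grasp; the last joint's range is limited). The gripper opens to 85 mm and grips with 20 to 120 N. Pads are 22 mm wide; open, the fingers measure 114 mm over their backs; the gripper's body (76 mm by 85 mm) begins 54 mm behind the grasp point. The pads swing forward as they close: fully open they stand 13 mm farther back than shut.
Start: joints at [-1.472, 0.527, 1.433, -0, 1.181, -0.178], TCP at [0.171, -0.601, 0.198] pointing down, gripper open.
Joint ranges: [-3.08, 3.08], [-0.75, 2.2], [0.22, 2.44], [-1.43, 4.57], [0, 2.65], [-2.85, 2.85]. Speed limits (rad/s): [2.79, 2.79, 3.14, 3.14, 3.14, 3.14].

INTERFACE

Orientations are given as a unit quaternion [x, y, z, w].
In Python, from station import manip gives the robot as it stands.
- The arm moves only by the tool drive_tool, never from a script. Its argument "motion" is a list that holds one entry, the list of rows, each a list of 5 numbers: the finger opening in mm, from 0 to 85.4, then the shift along the tool's x, y, z in units of 30 mm (1.0 is 30 mm), then the turn about the tool's z in units of 8 degrees (1.0 is 8 degrees). In form: [[[fingers, x, y, z, yaw], ...]]. A call has 1 to 10 rows; each row is the pose to reach, as a shift and turn from the pose commanded when the call began, along the tool's axes at that moment; what a row does not reach only later rows make up. A row lasts 1/10 s, in which the tool goes at most 50 mm and 8.59 degrees, less where a joint would pass 70% of its speed; a pose out of reach is approached as far as the arm can. A call with a gripper value outside its range is refused whole. The fingers move at their own pace and stop on an object; "squeeze" is the grip in N (left out, the last holds). Time passes only in rows, so rows that repeat a pose let the fingers close. It gives the time, the measured TCP pose, the force, the opening and the grip force at its end, in the units of the state.
- manip.sense(): the state, without advancing time (a new reading comes with each control period).
- manip.snapshot(name): name is "side" or "top" or "wrist"; returns the picture (420x560x3 uint8, red, green, blue); there is no depth.
- manip.camera_model(name): a dict with "fov_y" (degrees; the focal length in pixels is half the picture's height over the tangent of half this angle, whatever the lens; pixels are square), "cx", "cy" (the principal point, pixels), "origin" and "orientation" of the camera in the world. Camera axes: x right, y up, looking along -z (the intrinsics and any distortion apply to the point x, -y, -z); pixel columns grow to the right and rows downward; lengths in m; the calibration is good to about 2 mm. A picture is of the moment at which its call begins: read the wrist's pose just before it. camera_model takes no time and is no camera call; for the wrist camera it gives the pose at the moment of the call.
- manip.sign_off(): hands the job in; it is judged then, once.
The state is a dict: "t": time; "q": joint angles; "qd": joint speeds; "tau": joint torques, N m; "tcp_pos": TCP position; "tool_rot": TCP orientation; "force": force on the tool from outside, world axes, zero at the start; "ft_torque": the same for the moment, N m; "finger_gap": opening from 0.0 (shut) to 1.0 (fully open); "gripper_force": force on a finger pad.
Only numpy, scipy, OpenCV 4.12 (cv2) and the standard library are available. Lean on these libraries where they do the work, as an engineer would, in place of code of your own. Each camera call takes 0.05 s, during which the arm holds its last target. There are 200 camera calls.

TASK

Take the dust cover off the shaker's sprung ring and set it down on the table, right way up and clear of the shaker. Then pick up the round-bellied flask, seat it upright in the ring and press it gently down until the ring is at the bottom of its travel; finish while still holding the flask pressed down there, as the shaker only runs while it is pressed. Leave the conical flask, the dropper bottle and the wax tin where they are.

Things in the scene. Friction and masses are not known exactly. Their poses are not given: they have to be found in the camera images.
- cradle: Press-to-run shaker, fixed to the table: round grey base 120 mm across and 28 mm high, with three spring barrels on top that carry the steel ring. Origin: centre of the base's underside, on the ring's axis, z up. The table on its right (round x = 0.55, y = -0.33; the table's edge is at about y = -0.4) is always free to set the cover down.
- cradle_ring (a joint): How far the sprung steel ring has been pressed straight down, m: 0 = up (where the springs keep it), 0.020 = bottom stop. The springs push up with about 6 N at the top and 12 to 13 N at the bottom, so neither the cover nor the flask's weight sinks it. It rises again when let go.
- ring_top (a point): Centre of the ring's upper rim; 75 mm above the table when the ring is up, and it moves with the ring. Ring: 82 mm outside, 62 mm opening, 12 mm high. The round flask's belly rests on the inner edge, and centres itself there, with the flask's underside about 16 mm below this point.
- cover: Loose grey dust cover, 60 g, sitting in the ring at the start: disc 76 mm across and 5 mm thick, below it a 54 mm spigot 8 mm deep that drops into the ring, above it a black upright round knob 22 mm across and 28 mm tall. Origin: centre of the spigot's underside, z up through the knob; disc top at 13 mm, knob from 13 to 41 mm. On the table it stands on its spigot, with its origin at table height.
- flask: Loose white porcelain milling flask with a round (ball-shaped) belly, about 200 g. Origin: centre of its underside, z up. Belly 76 mm across, from 0 to 76 mm height, with a 36 mm wide flat foot; straight round neck 26 mm across from 76 to 117 mm; lip 31 mm across at 117 to 122 mm; cork stopper, fixed in it, to 136 mm.
- cone_flask: Bystander: white porcelain flask with a straight-sided cone body, 76 mm across at the foot, neck 25 mm, 129 mm high with its cork. Origin: centre of its underside. It and the round flask may stand in each other's place.
- dropper: Bystander: small brown dropper bottle, 33 mm across, 102 mm high. Origin: centre of its underside.
- tin: Bystander: flat round wax tin with a lid, 58 mm across, 22 mm high. Origin: centre of its underside.
Not all that is in view belongs to the job. What is shaped like the cover but orange or red is not meant.

How it is judged:
On the way, in this order (a step that is already met when the one before it is completed fails the run):
1. the dust cover lies on the table, right way up, clear of the shaker and let go (height (world z) of cover between -0.006 and 0.006 m and angle between cover's own z axis and vertical below 0.2 rad and horizontal distance between cover and cradle above 0.09 m and contact force between cover and the arm below 0.1 N and linear speed of cover below 0.03 m/s), for 0.2 s.
2. the round flask is seated upright in the ring (horizontal distance between flask and ring_top below 0.008 m and z of flask in the frame of ring_top between -0.024 and -0.009 m and angle between flask's own z axis and vertical below 0.15 rad), for 0.1 s.
At the end, for the whole second after the job is handed in: Fingers keep the ring at least 16 of 20 mm down by the flask (over 6 N): still, within 0.15 rad of upright and 8 mm of the axis, underside 9-24 mm below the rim; arm not on the shaker. Cover stands on the table (6 mm), right way up (0.2 rad), over 90 mm from the shaker's axis, untouched (all of step 1 and all of step 2 and value of joint cradle_ring above 0.016 m and contact force between flask and the fingers above 2 N and contact force between flask and cradle above 6 N and contact force between the arm and cradle below 1 N and linear speed of flask below 0.02 m/s); the arm keeps its last pose, push and grip.
It fails at once if the conical flask is moved by more than 30 mm (distance of cone_flask from where it was at the start of the episode above 0.03 m).
It fails at once if the dropper bottle is moved by more than 30 mm (distance of dropper from where it was at the start of the episode above 0.03 m).
It fails at once if the wax tin is moved by more than 30 mm (distance of tin from where it was at the start of the episode above 0.03 m).
It fails at once if the flask is rammed into the shaker (more than 60 N) (contact force between flask and cradle above 60 N).
It also fails if it takes over 51 s, if anything falls off the work surface, if the arm or the gripper's body presses on something with over 40 N, if the wrist force passes 120 N, or if a joint passes its speed limit or range.

## Working session

There is one attempt and no reset: what is moved stays moved. The work goes in short steps, Python scripts to look and compute and a tool call to move; the robot and the scene stay as the last step left them, time stands still between calls to the robot, and variables do not carry over. Pictures are saved under pics/ and viewed, at most 10 in all, crops included, and the job is handed in when it is done.

Besides the shell and the picture viewer there is one more tool, called as name(argument=value, ...) on one line, values as JSON. drive_tool: Moves the arm, as the interface text tells. Its arguments: {"type":"object","properties":{"motion":{"type":"array","items":{"type":"array","items":{"type":"array","items":{"type":"number"}}}},"squeeze":{"type":"number"}},"required":["motion"]}

```bash
mkdir -p pics; cat > h.py <<'E'
import numpy as np, cv2
from scipy.spatial.transform import Rotation as R
from station import manip
def snap(n,f=None):
    m=manip.camera_model(n); im=manip.snapshot(n)
    if f: cv2.imwrite('pics/'+f,im[...,::-1])
    return im,m
def ray(m,u,v):
    f=210/np.tan(np.radians(m['fov_y'])/2)
    d=np.array([(u-m['cx'])/f,-(v-m['cy'])/f,-1.])
    d=R.from_quat(m['orientation']).apply(d); return np.array(m['origin']),d/np.linalg.norm(d)
def plane(m,u,v,z):
    o,d=ray(m,u,v); return o+d*(z-o[2])/d[2]
def tri(a,b):
    (o1,d1),(o2,d2)=a,b
    s=np.linalg.lstsq(np.stack([d1,-d2],1),o2-o1,rcond=None)[0]
    p,q=o1+s[0]*d1,o2+s[1]*d2; return (p+q)/2,np.linalg.norm(p-q)
E
python3 - <<'E'
from h import *
a,m=snap('top','top0.png');b,n=snap('side','side0.png')
print(m);print(n);print(manip.camera_model('wrist'));print(manip.sense())
E
```

```text
{'fov_y': 52.23010436711956, 'cx': 283.8253722635837, 'cy': 210.8336856157865, 'origin': array([0.48057935, 0.06272263, 1.09227301]), 'orientation': array([ 0.03537021, -0.03074067, -0.70061049,  0.71200344])}
{'fov_y': 49.97132818905922, 'cx': 274.15588797005404, 'cy': 208.53228563869965, 'origin': array([0.40679499, 0.78121892, 0.55320888]), 'orientation': array([-0.05171534,  0.47969177,  0.86801588, -0.11734463])}
{'fov_y': 66.28431714077584, 'cx': 279.99578682744675, 'cy': 206.2329818153462, 'origin': array([ 0.24147017, -0.58212433,  0.3726898 ]), 'orientation': array([-0.11368753,  0.08742142, -0.59600185,  0.79007243])}
{'t': 0.1, 'q': array([-1.47154867e+00,  5.28388397e-01,  1.43375659e+00, -2.32111835e-05,
        1.18141230e+00, -1.78482468e-01]), 'qd': array([-0.00077628, -0.00142684, -0.0029538 , -0.00024021, -0.00049221,
        0.00097229]), 'tau': array([-7.50742347e-04, -4.43304634e+01, -1.78586590e+01, -3.12412058e-04,
        3.87384891e-03, -4.30962572e-07]), 'tcp_pos': array([ 0.17131967, -0.60033104,  0.1975278 ]), 'tool_rot': array([ 9.90372642e-01,  1.38423497e-01,  2.81826064e-05, -9.81971577e-04]), 'force': array([ 0.03511473,  1.42078789, -0.433217  ]), 'ft_torque': array([0.02777789, 0.0586434 , 0.02234354]), 'gripper_force': 0.0, 'finger_gap': 0.9987456650050462}
```

View pics/top0.png

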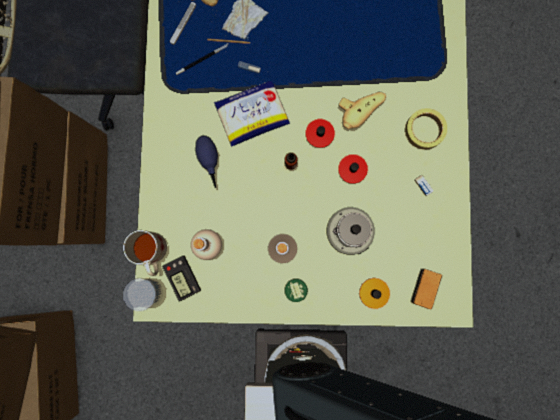

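View pics/side0.png

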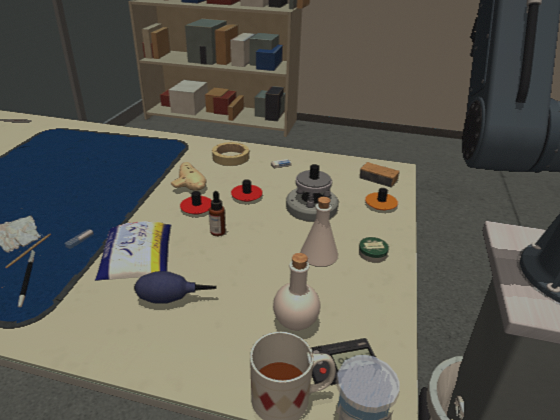

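The top view shows the shaker with its grey cover at (351,231), with the knob at (356,229). The round flask is at (207,244), the cone flask at (283,248), the dropper at (291,161) and the tin at (296,290). In the side view the round flask is at (297,300), the cone at (321,235) and the cover's knob at (314,173).

Candidates for the cover (top view): grey on the ring (351,231), red (320,133), red (353,169), orange (375,293). I choose the grey one. Candidates for the flask: (207,244) has a round belly and (283,248) is a cone, so I choose (207,244). I'll check both in a crop.

```bash
python3 - <<'E'
from h import *
t=cv2.imread('pics/top0.png');s=cv2.imread('pics/side0.png')
r=lambda im,x,y,w,h:cv2.resize(im[y:y+h,x:x+w],(400,300),interpolation=cv2.INTER_CUBIC)
cv2.imwrite('pics/c1.png',np.vstack([np.hstack([r(t,311,196,80,60),r(t,167,214,80,60)]),np.hstack([r(s,264,160,100,75),r(s,230,240,136,102)])]))
E
```

```text
(no output)
```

View pics/c1.png

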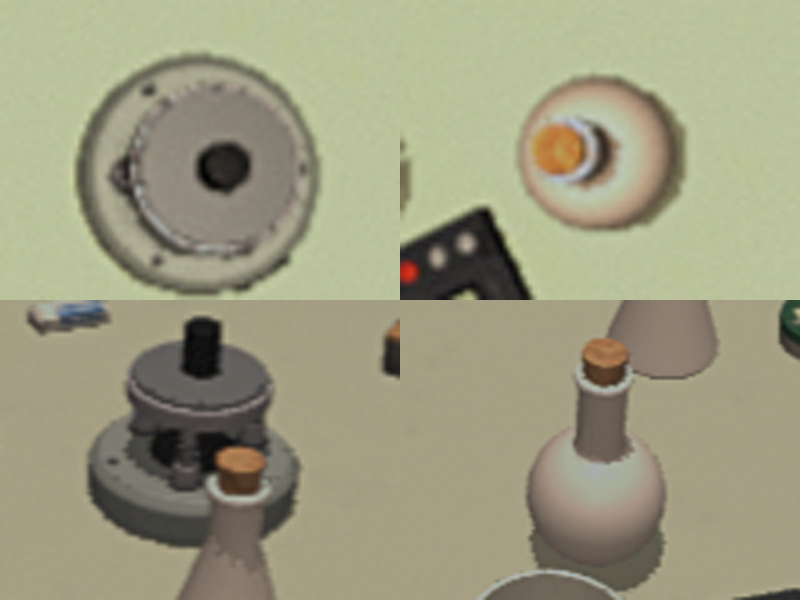

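The crop confirms both choices: a grey cover with a black knob in the ring, and a round-bellied flask with a neck and cork. Approximate full-image pixels are knob top at top (355.5,229.2) and side (314.8,165.9), and cork top at top (198.4,243.6) and side (300,256.3). Next I refine these with masks.

```bash
python3 - <<'E'
from h import *
im={k:cv2.cvtColor(cv2.imread(f'pics/{k}0.png'),cv2.COLOR_BGR2HSV) for k in('top','side')}
M={k:manip.camera_model(k) for k in im}
def blob(k,mask,x,y,w,h):
    z=np.zeros_like(mask);z[y:y+h,x:x+w]=mask[y:y+h,x:x+w]
    c=max(cv2.findContours(z,0,cv2.CHAIN_APPROX_NONE)[0],key=cv2.contourArea)
    return cv2.minEnclosingCircle(c),cv2.boundingRect(c),cv2.contourArea(c)
dark=lambda k:(im[k][...,2]<60).astype(np.uint8)
cork=lambda k:((im[k][...,0]<22)&(im[k][...,1]>130)&(im[k][...,2]>90)).astype(np.uint8)
print('knob',blob('top',dark('top'),345,218,22,22),blob('side',dark('side'),303,160,24,22))
print('cork',blob('top',cork('top'),185,230,30,30),blob('side',cork('side'),285,248,30,22))
T=lambda a,b:tri(ray(M['top'],*a),ray(M['side'],*b))
print('knobtop',T((355.6,229.2),(314.8,165.9)),'corktop',T((198.4,243.6),(300,256.3)))
p=plane
print('knob@.108',p(M['top'],355.6,229.2,.108),p(M['side'],314.8,165.9,.108))
print('disc@.080',p(M['top'],355.1,229.2,.080),'base@.028',p(M['top'],350.7,230.5,.028))
print('cork@.136',p(M['top'],198.4,243.6,.136),p(M['side'],300,256.3,.136))
print('belly@.038',p(M['top'],207,244.3,.038))
for n,a,z in(('cone',(283,248),.1),('drop',(291,161),.09),('tin',(296,290),.022),('mug',(143,247),.09),('pot',(141,294),.06)):print(n,p(M['top'],*a,z))
E
```

```text
knob (((355.5, 229.0), 4.924529075622559), (351, 225, 10, 9), 61.5) (((314.11175537109375, 171.82940673828125), 7.415135860443115), (309, 165, 10, 15), 107.5)
cork (((198.27777099609375, 243.5), 4.954839706420898), (194, 239, 10, 10), 62.0) (((299.5, 258.0), 6.800835609436035), (293, 253, 14, 10), 83.5)
knobtop (array([ 0.53367615, -0.09540269,  0.108539  ]), np.float64(0.0011943346245271024)) corktop (array([0.49400243, 0.2587905 , 0.13660578]), np.float64(0.00028348667574729704))
knob@.108 [ 0.53311193 -0.09556255  0.108     ] [ 0.53442817 -0.09642706  0.108     ]
disc@.080 [ 0.53458734 -0.09888579  0.08      ] base@.028 [ 0.53395722 -0.09627938  0.028     ]
cork@.136 [0.4938704  0.25889475 0.136     ] [0.49427103 0.25804241 0.136     ]
belly@.038 [0.49386321 0.25779094 0.038     ]
cone [0.48743517 0.07048288 0.1       ]
drop [0.69370601 0.05497153 0.09      ]
tin [0.38531471 0.03732378 0.022     ]
mug [0.48448095 0.39760021 0.09      ]
pot [0.37304884 0.40713356 0.06      ]
```

drive_tool(motion=[[[70, 16.2, -12.85, 0, 2], [70, 16.2, -12.85, 0, 2], [70, 16.2, -12.85, 0, 2], [70, 16.2, -12.85, 0, 2], [70, 16.2, -12.85, 0, 2], [70, 16.2, -12.85, 0, 2], [70, 16.2, -12.85, 0, 2], [70, 16.2, -12.85, 0, 2], [70, 16.2, -12.85, 0, 2], [70, 16.2, -12.85, 0, 2]]], squeeze=40)

```text
t: 1.1
tcp_pos: [0.4636, -0.1928, 0.1983]
tool_rot: [1.0, -0.001, -0.0, -0.0]
force: [1.3, -1.6, 0.5]
finger_gap: 0.817
gripper_force: 0.0
```

drive_tool(motion=[[[60, 2.35, -3.23, 0, 0], [60, 2.35, -3.23, 0, 0], [60, 2.35, -3.23, 0, 0], [60, 2.35, -3.23, 0, 0], [60, 2.35, -3.23, 0, 0]]])

```text
t: 1.6
tcp_pos: [0.533, -0.0978, 0.198]
tool_rot: [1.0, -0.0, -0.001, 0.0]
force: [0.1, -0.6, -0.2]
finger_gap: 0.703
gripper_force: 0.0
```

```bash
python3 - <<'E'
from h import *
s=manip.sense();print(s['tcp_pos'],s['q'])
a,m=snap('wrist','w1.png');print(m)
E
```

```text
[ 0.5330326  -0.09777976  0.19797452] [-3.87315108e-01  4.17084198e-01  1.64097718e+00 -7.15277589e-04
  1.08476208e+00  1.18392955e+00]
{'fov_y': 66.28431714077584, 'cx': 279.99578682744675, 'cy': 206.2329818153462, 'origin': array([ 0.60612146, -0.09904504,  0.37299586]), 'orientation': array([-0.1018949 ,  0.10228635, -0.69968724,  0.69970901])}
```

View pics/w1.png

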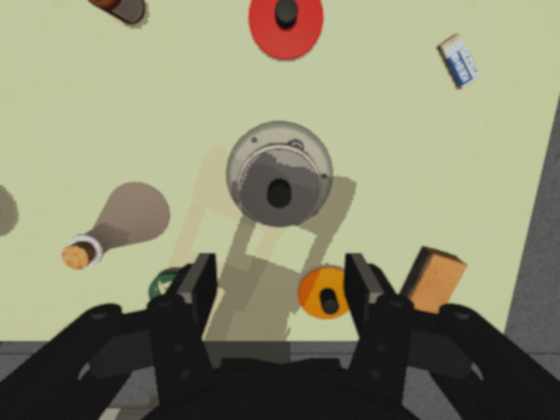

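The wrist view shows the cover with its knob at about (279,193), its top end near (279,196). The fingers straddle it at columns 205 and 360.

```bash
python3 - <<'E'
from h import *
m=manip.camera_model('wrist');im=cv2.cvtColor(cv2.imread('pics/w1.png'),cv2.COLOR_BGR2GRAY)
r=im[170:225,255:305];k=(r<45).astype(np.uint8);c=max(cv2.findContours(k,0,1)[0],key=cv2.contourArea);x,y,w,h=cv2.boundingRect(c);print(x+255,y+170,w,h)
u=x+255+w/2;v=y+170+h-w/2
print(plane(m,u,v,.108),plane(m,279.5,174.5,.028))
t=manip.camera_model('top');print(tri(ray(m,u,v),ray(t,355.5,229.1)))
E
```

```text
267 179 24 28
[ 0.53679974 -0.09871654  0.108     ] [ 0.53898769 -0.09898143  0.028     ]
(array([ 0.53372647, -0.0980558 ,  0.09489933]), np.float64(0.0013785174461104514))
```

drive_tool(motion=[[[50, 0.07, 0, 1.0, 0], [50, 0.07, 0, 2.0, 0], [50, 0.07, 0, 3.0, 0], [50, 0.07, 0, 3.5, 0], [50, 0.07, 0, 3.85, 0], [50, 0.07, 0, 3.85, 0], [10, 0.07, 0, 3.85, 0], [10, 0.07, 0, 3.85, 0], [10, 0.07, 0, 3.85, 0], [10, 0.07, 0, 3.85, 0]]], squeeze=30)

```text
t: 2.65
tcp_pos: [0.5362, -0.0981, 0.0837]
tool_rot: [1.0, -0.001, 0.001, 0.0]
force: [-0.8, -0.2, 0.1]
finger_gap: 0.118
gripper_force: 0.0
```

drive_tool(motion=[[[10, 0, 0, 0, 0], [10, 0, 0, 0, 0], [10, 0, 0, 0, 0], [10, 0, 0, 0, 0]]])

```text
t: 3.05
tcp_pos: [0.5356, -0.0979, 0.0829]
tool_rot: [1.0, -0.001, -0.0, -0.0]
force: [0.5, -0.6, -0.1]
finger_gap: 0.113
gripper_force: 0.0
```

```bash
python3 - <<'E'
from h import *
a,m=snap('side');b,_=snap('wrist');t,_=snap('top')
r=lambda im,x,y,w,h:cv2.resize(im[y:y+h,x:x+w,::-1],(400,300),interpolation=cv2.INTER_CUBIC)
cv2.imwrite('pics/c2.png',np.vstack([np.hstack([r(a,244,100,160,120),r(b,140,150,280,210)]),np.hstack([r(t,300,170,120,90),r(b,0,0,560,420)])]))
E
```

```text
(no output)
```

View pics/c2.png

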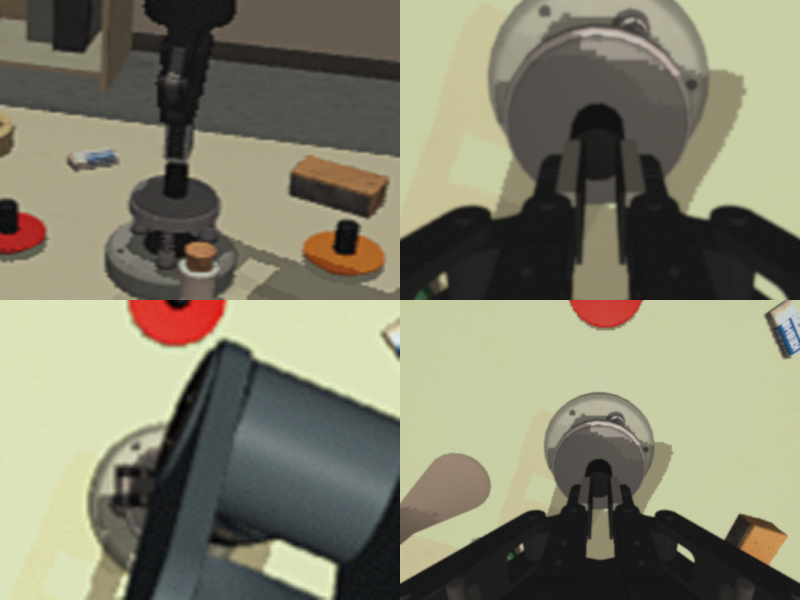

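The side view shows the fingertips above the knob rather than beside it, and in the wrist view they overlap only its near top edge. I'll project the TCP into the views to compare.

```bash
cat >> h.py <<'E'
def proj(m,p):
    f=210/np.tan(np.radians(m['fov_y'])/2)
    c=R.from_quat(m['orientation']).inv().apply(np.array(p)-m['origin'])
    return m['cx']+f*c[0]/-c[2], m['cy']-f*c[1]/-c[2]
E
python3 - <<'E'
from h import *
s=manip.sense();p=s['tcp_pos'];print(p,s['tool_rot'])
for n in('side','wrist'):
    m=manip.camera_model(n);print(n,'tcp',proj(m,p),'+19',proj(m,p+[0,0,.019]),'+40',proj(m,p+[0,0,.04]),'knobtop',proj(m,(.534,-.097,.108)),'knobbase',proj(m,(.534,-.097,.08)))
a,m=snap('side');b,_=snap('wrist')
r=lambda im,x,y,w,h:cv2.resize(im[y:y+h,x:x+w,::-1],(400,600),interpolation=cv2.INTER_CUBIC)
o=np.hstack([r(a,284,110,60,90),r(b,220,150,120,180)])
o=np.clip(o.astype(float)*2.2,0,255).astype(np.uint8)
cv2.imwrite('pics/c3.png',o)
E
```

```text
[ 0.53563117 -0.09795364  0.08286166] [ 9.99999747e-01 -7.09213371e-04 -4.61283724e-05 -1.67375835e-05]
side tcp (np.float64(313.58352145990574), np.float64(175.6825360293257)) +19 (np.float64(314.1858657924257), np.float64(168.02877684687732)) +40 (np.float64(314.8661740327999), np.float64(159.3843600896451)) knobtop (np.float64(315.0401803923259), np.float64(165.81245622455333)) knobbase (np.float64(314.1400923662742), np.float64(177.12016479892054))
wrist tcp (np.float64(277.9834482593189), np.float64(240.42656331198924)) +19 (np.float64(277.7430503182031), np.float64(254.28164318879956)) +40 (np.float64(277.4095487950852), np.float64(273.5026490775718)) knobtop (np.float64(275.80610675291723), np.float64(262.3138841532983)) knobbase (np.float64(276.42547939334037), np.float64(241.11344405893104))
```

View pics/c3.png

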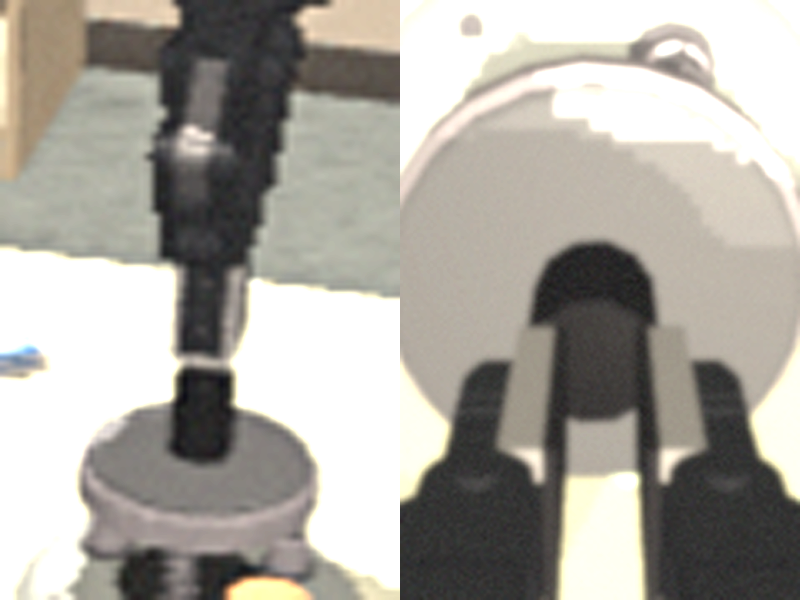

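The fingertips seem to be just above the knob, higher than the reported TCP suggests, since they closed to 10 mm with no contact. I'll open them and go down in small steps, watching the force.

drive_tool(motion=[[[45, 0, 0, 0, 0], [45, 0, 0, 0, 0], [45, 0, 0, 0, 0], [45, 0, 0, 0, 0], [45, 0, 0, 0.2, 0], [45, 0, 0, 0.35, 0], [45, 0, 0, 0.35, 0]]])

```text
t: 4.0
tcp_pos: [0.5349, -0.0977, 0.0715]
tool_rot: [1.0, -0.001, -0.001, -0.0]
force: [0.5, -0.1, 0.2]
finger_gap: 0.528
gripper_force: 0.0
```

drive_tool(motion=[[[45, 0, 0, 0.15, 0], [45, 0, 0, 0.25, 0], [45, 0, 0, 0.25, 0]]])

```text
t: 4.3
tcp_pos: [0.5353, -0.0978, 0.0643]
tool_rot: [1.0, -0.001, -0.001, -0.0]
force: [0.6, -0.0, -0.1]
finger_gap: 0.526
gripper_force: 0.0
```

```bash
python3 - <<'E'
from h import *
s=manip.sense();print(s['tcp_pos'],s['force'],s['finger_gap'])
a,m=snap('side');b,_=snap('wrist')
r=lambda im,x,y,w,h:cv2.resize(im[y:y+h,x:x+w,::-1],(400,600),interpolation=cv2.INTER_CUBIC)
o=np.hstack([r(a,284,110,60,90),r(b,220,150,120,180)])
cv2.imwrite('pics/c4.png',np.clip(o.astype(float)*2,0,255).astype(np.uint8))
E
```

```text
[ 0.5352781  -0.09784885  0.06434437] [ 0.58258851 -0.03631764 -0.09203204] 0.5258485749504812
```

View pics/c4.png

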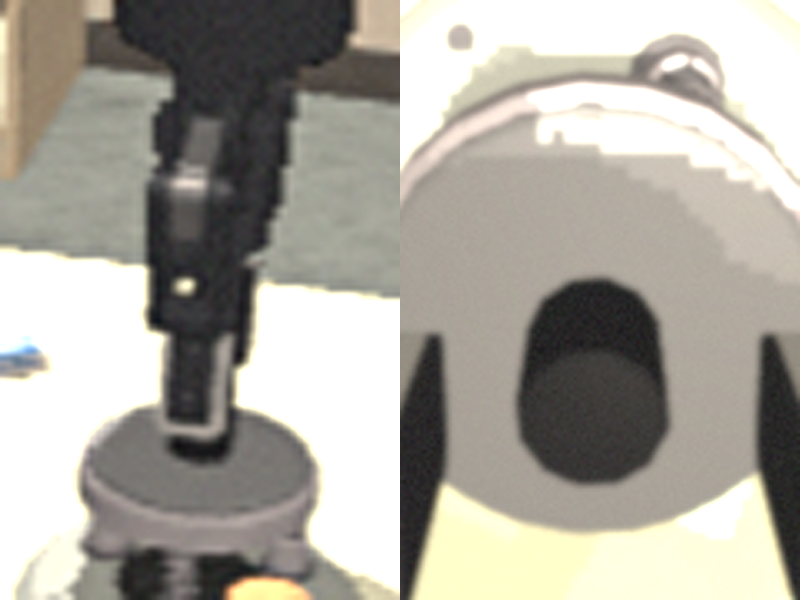

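The fingers now straddle the knob, with the near tip at about side row 174. The real tips sit roughly 30 mm behind the reported TCP. I'll go down a little more and grip.

drive_tool(motion=[[[45, 0, 0, 0.2, 0], [45, 0, 0, 0.2, 0], [10, 0, 0, 0.2, 0], [10, 0, 0, 0.2, 0], [10, 0, 0, 0.2, 0], [10, 0, 0, 0.2, 0], [10, 0, 0, 0.2, 0], [10, 0, 0, 0.2, 0]]], squeeze=30)

```text
t: 5.2
tcp_pos: [0.5357, -0.098, 0.059]
tool_rot: [1.0, -0.001, 0.0, 0.0]
force: [-0.1, -0.9, 0.5]
finger_gap: 0.24
gripper_force: 29.4
```

drive_tool(motion=[[[10, 0, 0, -0.6, 0], [10, 0, 0, -1.5, 0], [10, 0, 0, -2, 0], [10, 0.5, 1.5, -2, 0], [10, 0.5, 3, -2, 0], [10, 0.5, 4.5, -2, 0], [10, 0.5, 6, -2, 0], [10, 0.5, 7.2, -2, 0], [10, 0.5, 7.7, -2, 0], [10, 0.5, 7.7, -2, 0]]])

```text
t: 6.2
tcp_pos: [0.55, -0.331, 0.1186]
tool_rot: [1.0, -0.002, 0.0, 0.0]
force: [-0.2, -0.1, -0.4]
finger_gap: 0.242
gripper_force: 29.5
```

```bash
python3 - <<'E'
from h import *
print(manip.sense()['tcp_pos'])
a,m=snap('side');b,_=snap('wrist')
cv2.imwrite('pics/c5.png',np.hstack([cv2.resize(a[60:360,160:420,::-1],(400,460)),cv2.resize(b[...,::-1],(400,460))]))
E
```

```text
[ 0.55004116 -0.33100293  0.11855345]
```

View pics/c5.png

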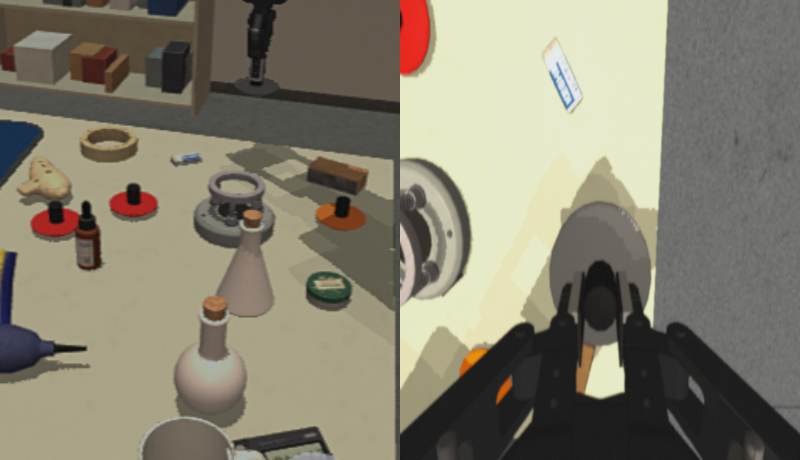

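The cover hangs level in the fingers and the ring is empty. The spot below it is free table, left of the table edge. Lowering it now.

drive_tool(motion=[[[10, 0, 0, 1, 0], [10, 0, 0, 2, 0], [10, 0, 0, 3, 0], [10, 0, 0, 3.6, 0], [10, 0, 0, 3.9, 0], [10, 0, 0, 4.0, 0], [10, 0, 0, 4.1, 0], [10, 0, 0, 4.15, 0], [10, 0, 0, 4.15, 0]]])

```text
t: 7.2
tcp_pos: [0.5508, -0.3292, -0.0048]
tool_rot: [1.0, -0.001, 0.001, 0.0]
force: [-0.0, -0.9, -0.7]
finger_gap: 0.24
gripper_force: 29.5
```

drive_tool(motion=[[[10, 0, 0, 0.05, 0], [10, 0, 0, 0.1, 0], [10, 0, 0, 0.1, 0]]])

```text
t: 7.5
tcp_pos: [0.5506, -0.3294, -0.008]
tool_rot: [1.0, -0.001, 0.0, 0.0]
force: [-0.5, 0.1, 2.7]
finger_gap: 0.241
gripper_force: 29.8
```

drive_tool(motion=[[[50, 0, 0, 0, 0], [50, 0, 0, 0, 0], [50, 0, 0, 0, 0], [50, 0, 0, 0, 0], [50, 0, 0, -1, 0], [50, 0, 0, -2.5, 0], [50, 0, 0, -4, 0], [50, 0, 0, -5.5, 0], [50, 0, 0, -7, 0], [50, 0, 0, -7, 0]]])

```text
t: 8.5
tcp_pos: [0.5542, -0.3321, 0.2094]
tool_rot: [1.0, -0.001, 0.006, 0.005]
force: [1.0, -0.6, 0.7]
finger_gap: 0.586
gripper_force: 0.0
```

drive_tool(motion=[[[60, -1.9, -19.6, 0, 0], [60, -1.9, -19.6, 0, 0], [60, -1.9, -19.6, 0, 0], [60, -1.9, -19.6, 0, 0], [60, -1.9, -19.6, 0, 0], [60, -1.9, -19.6, 0, 0], [60, -1.9, -19.6, 0, 0], [60, -1.9, -19.6, 0, 0], [60, -1.9, -19.6, 0, 0], [60, -1.9, -19.6, 0, 0]]])

```text
t: 9.5
tcp_pos: [0.5019, 0.1706, 0.2009]
tool_rot: [1.0, -0.001, -0.0, 0.0]
force: [0.4, -0.0, -0.4]
finger_gap: 0.703
gripper_force: 0.0
```

```bash
python3 - <<'E'
from h import *
s=manip.sense();print(s['tcp_pos'],s['q'])
b,m=snap('wrist');t,mt=snap('top');a,ms=snap('side')
cv2.imwrite('pics/w6.png',b[...,::-1]);cv2.imwrite('pics/t6.png',t[...,::-1]);cv2.imwrite('pics/s6.png',a[...,::-1])
hs=cv2.cvtColor(b,cv2.COLOR_RGB2HSV)
k=((hs[...,0]<22)&(hs[...,1]>130)&(hs[...,2]>90)).astype(np.uint8)
for c in cv2.findContours(k,0,1)[0]:
    if cv2.contourArea(c)>60:print(cv2.minEnclosingCircle(c),cv2.boundingRect(c))
print('expect cork',proj(m,(.494,.258,.136)),'cover top exp',proj(mt,(.551,-.3295,.041)),proj(mt,(.551,-.3295,.013)),proj(ms,(.551,-.3295,.013)))
o=np.hstack([cv2.resize(b[...,::-1],(560,420)),np.vstack([cv2.resize(t[180:285,400:520,::-1],(240,210)),cv2.resize(a[80:185,240:360,::-1],(240,210))])])
cv2.imwrite('pics/c6.png',o)
E
```

```text
[0.50186327 0.17059972 0.20086512] [ 1.16757014e-01  3.97364919e-01  1.66652608e+00 -8.53684430e-05
  1.07848476e+00  1.68915589e+00]
((536.6494140625, 266.3505859375), 30.909584045410156) (510, 242, 50, 55)
((398.6071472167969, 219.55357360839844), 12.863250732421875) (386, 207, 26, 26)
((166.44381713867188, 215.69100952148438), 15.01695728302002) (153, 202, 29, 29)
((52.5, 202.0), 26.669370651245117) (35, 179, 33, 47)
((539.5, 12.0), 22.896604537963867) (520, 0, 40, 27)
expect cork (np.float64(167.5279838603482), np.float64(217.92033149920223)) cover top exp (np.float64(446.7158660687319), np.float64(224.83125961157245)) (np.float64(442.5688549546959), np.float64(225.5088300622328)) (np.float64(321.6617245870421), np.float64(159.13118004790607))
```

View pics/c6.png

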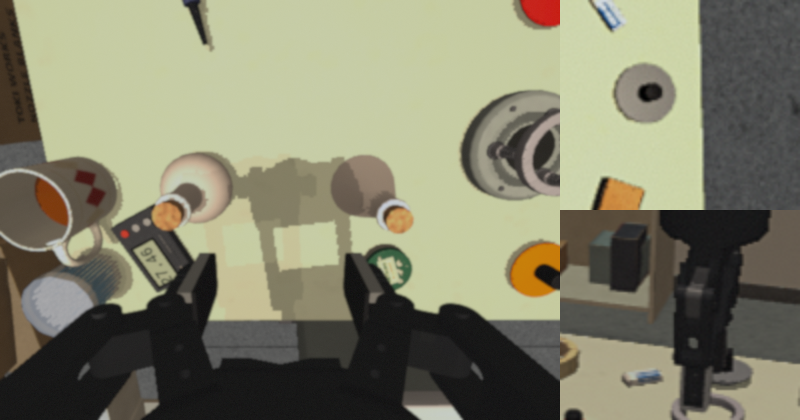

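The cover stands upright on the table, clear of the shaker. In the wrist view the flask's cork is at (166,216), against an expected (167.5,218), so the position is confirmed to about 1 mm. Moving over it.

drive_tool(motion=[[[60, -0.22, -2.93, 0, 0], [60, -0.22, -2.93, 0, 0], [60, -0.22, -2.93, 0, 0], [60, -0.22, -2.93, 0, 0], [60, -0.22, -2.93, 1, 0], [60, -0.22, -2.93, 2, 0], [60, -0.22, -2.93, 3, 0], [60, -0.22, -2.93, 3.8, 0], [60, -0.22, -2.93, 3.8, 0]]])

```text
t: 10.55
tcp_pos: [0.494, 0.2535, 0.0842]
tool_rot: [1.0, -0.002, -0.004, 0.001]
force: [-0.5, -0.5, 0.0]
finger_gap: 0.704
gripper_force: 0.0
```

```bash
python3 - <<'E'
from h import *
s=manip.sense();p=s['tcp_pos'];print(p)
b,m=snap('wrist');a,ms=snap('side');cv2.imwrite('pics/w7.png',b[...,::-1]);cv2.imwrite('pics/s7.png',a[...,::-1])
hs=cv2.cvtColor(b,cv2.COLOR_RGB2HSV)
k=((hs[...,0]<22)&(hs[...,1]>130)&(hs[...,2]>90)).astype(np.uint8)
for c in cv2.findContours(k,0,1)[0]:
    if cv2.contourArea(c)>60:print(cv2.minEnclosingCircle(c),cv2.boundingRect(c))
print('expect cork',proj(m,(.495,.258,.136)),'mid finger axis at z .136',proj(m,(p[0],p[1],.136)))
o=np.hstack([cv2.resize(b[...,::-1],(560,420)),cv2.resize(a[150:360,240:360,::-1],(240,420))])
cv2.imwrite('pics/c7.png',o)
E
```

```text
[0.49400812 0.25345896 0.08424925]
((157.5, 275.21429443359375), 5.929104804992676) (152, 270, 12, 12)
((263.9545593261719, 282.68182373046875), 26.30449104309082) (239, 260, 52, 47)
((56.0, 236.5), 38.8105354309082) (30, 206, 51, 62)
expect cork (np.float64(267.03640048734803), np.float64(285.48046693312426)) mid finger axis at z .136 (np.float64(277.5705884175558), np.float64(287.45722987528694))
```

View pics/c7.png

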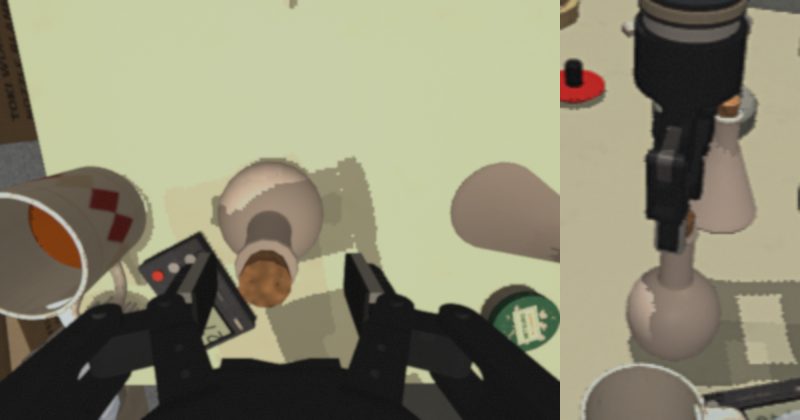

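The wrist view shows the cork at (264,283) between the fingers, with the finger midpoint at about (278,287). That means a shift of 6 mm in +y and 1.5 mm in +x, then down 29 mm to reach the neck.

drive_tool(motion=[[[60, 0.05, -0.2, 0, 0], [60, 0.05, -0.2, 0.4, 0], [60, 0.05, -0.2, 0.8, 0], [60, 0.05, -0.2, 0.97, 0], [60, 0.05, -0.2, 0.97, 0], [12, 0.05, -0.2, 0.97, 0], [12, 0.05, -0.2, 0.97, 0], [12, 0.05, -0.2, 0.97, 0], [12, 0.05, -0.2, 0.97, 0], [12, 0.05, -0.2, 0.97, 0]]], squeeze=60)

```text
t: 11.65
tcp_pos: [0.4982, 0.2627, 0.0588]
tool_rot: [1.0, -0.001, 0.0, -0.0]
force: [-0.0, -1.3, 1.3]
finger_gap: 0.331
gripper_force: 58.8
```

drive_tool(motion=[[[12, 0, 0, 0, 0], [12, 0, 0, 0, 0], [12, 0, 0, 0, 0]]])

```text
t: 11.95
tcp_pos: [0.4982, 0.2627, 0.0587]
tool_rot: [1.0, -0.001, 0.0, -0.0]
force: [-0.2, 0.5, 5.5]
finger_gap: 0.329
gripper_force: 58.9
```

The gap of 28 mm lies between neck (26) and lip (31), with 5 N of vertical force, so I'll measure numerically where the tips sit.

```bash
python3 - <<'E'
from h import *
s=manip.sense();p=s['tcp_pos'];print(p,s['force'],s['q'])
a,m=snap('side')
g=cv2.cvtColor(a,cv2.COLOR_RGB2GRAY)
for u in (291,295,299,303): print(u,g[245:306:2,u])
for z in(.07,.08,.09,.1,.117,.122,.136):print(z,'axis',np.round(proj(m,(.495,.259,z)),1),'front y+.025',np.round(proj(m,(.495,.284,z)),1))
# belly outline
k=((g>70)).astype(np.uint8);print('row belly extents',[(r,np.flatnonzero(np.abs(np.diff(g[r,260:340].astype(int)))>18)+260) for r in(280,290,300,308)])
E
```

```text
[0.49823331 0.26274001 0.05869691] [-0.16497728  0.46182154  5.53363831] [ 2.86943943e-01  6.43848459e-01  1.70488768e+00 -5.87176405e-05
  7.91930350e-01  1.85921061e+00]
291 [ 59  59  61  82 114  74  57  41  39  40  29  22  28  31  29  23  25  25
  31  25  27  25  96 101 104 127 129 128 129 129 128]
295 [ 39  35  31  32  48  46  38  23  25  23  25  26  24  28  26  25  26  25
  26  26  24  21  82 111 110 117 132 132 132 133 135]
299 [ 25  21  23  29  31  29  30  23  22  21  24  22  21  21  24  58  85  86
  87  85  86  86  94 112 110 117 137 135 134 134 134]
303 [ 24  24  29  25  26  28  26  39  58  59  62  46 103 135 105 109 108 106
 107 107 107 105 104 103 109 134 136 135 133 133 133]
0.07 axis [297.2 289.9] front y+.025 [293.7 300.7]
0.08 axis [297.5 285. ] front y+.025 [294.  295.8]
0.09 axis [297.8 280.1] front y+.025 [294.3 290.9]
0.1 axis [298.1 275.2] front y+.025 [294.6 285.8]
0.117 axis [298.7 266.5] front y+.025 [295.2 277.1]
0.122 axis [298.9 263.9] front y+.025 [295.3 274.5]
0.136 axis [299.4 256.6] front y+.025 [295.8 267. ]
row belly extents [(280, array([284, 285, 286, 287, 296, 297, 301, 305, 306])), (290, array([277, 278, 313, 314])), (300, array([272, 273, 279, 327, 329, 331, 333, 334, 335, 337, 338])), (308, array([271, 272, 283, 326, 327]))]
```

drive_tool(motion=[[[60, 0, 0, 0, 0], [60, 0, 0, 0, 0], [60, 0, 0, 0, 0], [60, 0, 0, 0, 0]]])

```text
t: 12.4
tcp_pos: [0.4975, 0.2626, 0.058]
tool_rot: [1.0, -0.001, -0.0, 0.0]
force: [-0.3, -0.4, 0.6]
finger_gap: 0.7
gripper_force: 0.0
```

```bash
python3 - <<'E'
from h import *
s=manip.sense();p=s['tcp_pos'];print(p,s['force'])
a,m=snap('side');b,mw=snap('wrist')
cv2.imwrite('pics/s8.png',a[...,::-1]);cv2.imwrite('pics/w8.png',b[...,::-1])
for n,im in(('s0',cv2.imread('pics/side0.png')),('s8',a)):
    g=cv2.cvtColor(im,cv2.COLOR_BGR2GRAY).astype(int)
    for r in(296,302,308,314,320):print(n,r,np.flatnonzero(np.abs(np.diff(g[r,260:335]))>14)+260)
hs=cv2.cvtColor(b,cv2.COLOR_RGB2HSV)
k=((hs[...,0]<22)&(hs[...,1]>130)&(hs[...,2]>60)).astype(np.uint8)
for c in cv2.findContours(k,0,1)[0]:
    if cv2.contourArea(c)>100:print(cv2.minEnclosingCircle(c),cv2.boundingRect(c))
print('expect cork',proj(mw,(.495,.259,.136)),'axis',proj(mw,(p[0],p[1],.136)))
E
```

```text
[0.49754011 0.26260713 0.05795471] [-0.33648881 -0.38390125  0.55761117]
s0 296 [273 274 318]
s0 302 [272 273 319 320]
s0 308 [272 273 319 320]
s0 314 [273 274 317 318 319]
s0 320 [272 273 318 319]
s8 296 [274 278]
s8 302 [272 273 281 325 326]
s8 308 [271 272 273 283 326 327]
s8 314 [273 274 284 327 328]
s8 320 [272 273 328 329]
((285.2373352050781, 321.7788391113281), 35.03611373901367) (254, 287, 64, 69)
((115.41681671142578, 249.40234375), 17.73470687866211) (102, 232, 28, 31)
((40.5, 259.0), 40.02821350097656) (14, 229, 54, 61)
((97.5, 217.0), 17.923547744750977) (82, 205, 32, 25)
expect cork (np.float64(286.7271112227402), np.float64(331.81425235257325)) axis (np.float64(276.5756523856645), np.float64(325.7463463150699))
```

drive_tool(motion=[[[60, -0.08, 0.12, 0.1, 0], [60, -0.08, 0.12, 0.3, 0], [60, -0.08, 0.12, 0.3, 0], [12, -0.08, 0.12, 0.3, 0], [12, -0.08, 0.12, 0.3, 0], [12, -0.08, 0.12, 0.3, 0], [12, -0.08, 0.12, 0.3, 0], [12, -0.08, 0.12, 0.3, 0], [12, -0.08, 0.12, 0.3, 0], [12, -0.08, 0.12, 0.3, 0]]], squeeze=60)

```text
t: 13.5
tcp_pos: [0.4957, 0.2592, 0.0496]
tool_rot: [1.0, -0.001, 0.0, -0.0]
force: [0.4, 1.3, 2.0]
finger_gap: 0.326
gripper_force: 58.7
```

drive_tool(motion=[[[50, 0, 0, 0, 0], [50, 0, 0, 0, 0], [50, 0, 0, 0.2, 0], [50, 0, 0, 0.2, 0], [12, 0, 0, 0.2, 0], [12, 0, 0, 0.2, 0], [12, 0, 0, 0.2, 0], [12, 0, 0, 0.2, 0], [12, 0, 0, 0.2, 0], [12, 0, 0, 0.2, 0]]])

```text
t: 14.5
tcp_pos: [0.4952, 0.2589, 0.0432]
tool_rot: [1.0, -0.001, -0.0, 0.0]
force: [-0.1, 0.2, -2.6]
finger_gap: 0.3
gripper_force: 58.8
```

Gap 25.6 mm: the fingers are on the neck. Before carrying it over, I'll measure the empty ring's centre from the top and side pictures.

drive_tool(motion=[[[12, 0, 0, -0.5, 0], [12, 0, 0, -1.5, 0], [12, 0, 0, -2.8, 0], [12, 0, 0, -4, 0], [12, 0, 0, -5, 0], [12, 0, 0, -5, 0], [12, 0, 0, -5, 0]]])

```text
t: 15.2
tcp_pos: [0.495, 0.2589, 0.1932]
tool_rot: [1.0, -0.001, 0.0, 0.0]
force: [-0.2, 0.9, -3.4]
finger_gap: 0.297
gripper_force: 59.1
```

```bash
python3 - <<'E'
from h import *
s=manip.sense();print(s['tcp_pos'],s['force'],s['finger_gap'])
t,m=snap('top')
g=cv2.cvtColor(t,cv2.COLOR_RGB2GRAY)
c0=np.array(proj(m,(.5345,-.097,.075)));b0=np.array(proj(m,(.5345,-.097,.028)));print(c0,b0)
# dark opening/ bright ring edges along rays: outer base edge and ring
big=cv2.GaussianBlur(g,(0,0),.7).astype(np.float32)
def edge(c,lo,hi,sgn):
    pts=[]
    for a in np.linspace(0,2*np.pi,72,endpoint=False):
        r=np.arange(lo,hi,.25);x=c[0]+r*np.cos(a);y=c[1]+r*np.sin(a)
        v=cv2.remap(big,x.astype(np.float32)[None],y.astype(np.float32)[None],1)[0]
        d=np.gradient(v)*sgn;i=d.argmax();pts.append((x[i],y[i]))
    p=np.array(pts,np.float32)
    for _ in range(4):
        e=cv2.fitEllipse(p);r=np.linalg.norm(p-e[0],axis=1);k=np.abs(r-np.median(r))<1.0
        if k.sum()>20:p=p[k]
    return e,len(p)
f=lambda z,r:r*210/np.tan(np.radians(m['fov_y']/2))/(m['origin'][2]-z)
for n,c,z,r,sg in(('base',b0,.028,.06,1),('ringin',c0,.075,.031,1),('ringout',c0,.075,.041,-1)):
    px=f(z,r);e,k=edge(c,px-4,px+4,sg);print(n,px,e,k,plane(m,*e[0],z))
E
```

```text
[0.49503095 0.25890367 0.19321798] [-0.20507287  0.85757144 -3.44531423] 0.29715947677104493
[353.96774142 229.33092089] [350.99096069 230.28608707]
base 24.15048239359457 ((350.2254638671875, 230.66258239746094), (48.13457107543945, 48.93565368652344), 110.60592651367188) 72 [ 0.53353458 -0.09510335  0.028     ]
ringin 13.054245623881776 ((354.23870849609375, 229.39187622070312), (25.679231643676758, 25.982053756713867), 151.5560760498047) 58 [ 0.53436562 -0.09764256  0.075     ]
ringout 17.265292599327513 ((354.6210021972656, 228.88510131835938), (33.53316116333008, 35.201324462890625), 68.70269012451172) 46 [ 0.53558359 -0.0985477   0.075     ]
```

drive_tool(motion=[[[12, 0, 0.2, -0.3, 0], [12, 0.1, 0.8, -0.5, 0], [12, 0.3, 1.9, -0.5, 0], [12, 0.5, 3.2, -0.5, 0], [12, 0.7, 4.5, -0.5, 0], [12, 0.8, 5.8, -0.5, 0], [12, 0.9, 7.1, -0.5, 0], [12, 1.1, 8.4, -0.5, 0], [12, 1.2, 9.6, -0.5, 0], [12, 1.3, 10.6, -0.5, 0]]])

```text
t: 16.25
tcp_pos: [0.533, -0.0613, 0.2071]
tool_rot: [1.0, -0.001, -0.001, -0.0]
force: [0.5, 0.3, -2.4]
finger_gap: 0.299
gripper_force: 59.2
```

drive_tool(motion=[[[12, 0.04, 0.8, 0, 0], [12, 0.04, 1.2, 0, 0], [12, 0.04, 1.28, 0, 0], [12, 0.04, 1.28, 0, 0], [12, 0.04, 1.28, 0, 0]]])

```text
t: 16.75
tcp_pos: [0.5346, -0.0961, 0.208]
tool_rot: [1.0, -0.0, -0.001, -0.0]
force: [0.2, 0.3, -3.0]
finger_gap: 0.3
gripper_force: 59.2
```

```bash
python3 - <<'E'
from h import *
s=manip.sense();print(s['tcp_pos'],s['force'],s['finger_gap'])
a,m=snap('side');p=s['tcp_pos'];z=p[2]-.0432
g=cv2.cvtColor(a,cv2.COLOR_RGB2GRAY).astype(int)
u,v=proj(m,(p[0],p[1],z+.038));print('belly exp',u,v)
for r in range(int(v)-10,int(v)+16,5):
    e=np.flatnonzero(np.abs(np.diff(g[r,int(u)-40:int(u)+40]))>14)+int(u)-40;print(r,e)
E
```

```text
[ 0.53461656 -0.09608848  0.20802993] [ 0.17376975  0.2993541  -2.95306697] 0.2998078405793509
belly exp 317.93288932441897 124.94684031265543
114 [281 282 284 286 296 303 304]
119 [277 278 279 283 284 296 300 301 334 335 336]
124 [283 284 335 336]
129 []
134 []
139 [330]
```

drive_tool(motion=[[[12, 0.02, 0.04, 0.8, 0], [12, 0.02, 0.04, 1.6, 0], [12, 0.02, 0.04, 2.4, 0], [12, 0.02, 0.04, 3.0, 0], [12, 0.02, 0.04, 3.2, 0], [12, 0.02, 0.04, 3.3, 0], [12, 0.02, 0.04, 3.4, 0], [12, 0.02, 0.04, 3.4, 0]]])

```text
t: 17.6
tcp_pos: [0.5362, -0.0986, 0.1069]
tool_rot: [1.0, -0.001, 0.001, 0.0]
force: [-0.7, 1.1, -2.3]
finger_gap: 0.295
gripper_force: 59.2
```

drive_tool(motion=[[[12, 0, 0, 0.06, 0], [12, 0, 0, 0.12, 0], [12, 0, 0, 0.12, 0]]])

```text
t: 17.9
tcp_pos: [0.5361, -0.0985, 0.1032]
tool_rot: [1.0, -0.001, 0.001, -0.0]
force: [0.1, 1.4, -0.5]
finger_gap: 0.299
gripper_force: 59.3
```

drive_tool(motion=[[[12, 0, 0, 0.04, 0], [12, 0, 0, 0.08, 0], [12, 0, 0, 0.12, 0], [12, 0, 0, 0.16, 0], [12, 0, 0, 0.2, 0], [12, 0, 0, 0.2, 0]]])

```text
t: 18.5
tcp_pos: [0.5362, -0.0985, 0.0971]
tool_rot: [1.0, -0.001, 0.001, -0.0]
force: [-0.3, 2.3, 5.2]
finger_gap: 0.295
gripper_force: 59.7
```

drive_tool(motion=[[[12, 0, 0, 0.05, 0], [12, 0, 0, 0.1, 0], [12, 0, 0, 0.15, 0], [12, 0, 0, 0.2, 0], [12, 0, 0, 0.25, 0], [12, 0, 0, 0.3, 0], [12, 0, 0, 0.35, 0], [12, 0, 0, 0.35, 0]]])

```text
t: 19.3
tcp_pos: [0.5362, -0.0983, 0.087]
tool_rot: [1.0, -0.001, 0.001, -0.0]
force: [-1.6, 3.7, 9.4]
finger_gap: 0.296
gripper_force: 60.0
```

drive_tool(motion=[[[12, 0, -0.04, 0.04, 0], [12, 0, -0.04, 0.08, 0], [12, 0, -0.04, 0.12, 0], [12, 0, -0.04, 0.16, 0], [12, 0, -0.04, 0.16, 0], [12, 0, -0.04, 0.16, 0]]])

```text
t: 19.9
tcp_pos: [0.5361, -0.0974, 0.0825]
tool_rot: [1.0, -0.001, 0.001, 0.0]
force: [-1.4, 2.6, 11.2]
finger_gap: 0.296
gripper_force: 60.0
```

drive_tool(motion=[[[12, 0, -0.02, 0.04, 0], [12, 0, -0.02, 0.06, 0], [12, 0, -0.02, 0.06, 0], [12, 0, -0.02, 0.06, 0]]])

```text
t: 20.3
tcp_pos: [0.5362, -0.0972, 0.0812]
tool_rot: [1.0, -0.001, 0.001, 0.001]
force: [-2.8, 1.5, 13.3]
finger_gap: 0.3
gripper_force: 60.4
```

drive_tool(motion=[[[12, -0.02, 0, 0.03, 0], [12, -0.02, 0, 0.05, 0], [12, -0.02, 0, 0.05, 0], [12, -0.02, 0, 0.05, 0]]])

```text
t: 20.7
tcp_pos: [0.5363, -0.0973, 0.081]
tool_rot: [1.0, -0.001, 0.002, 0.001]
force: [-3.7, 4.1, 21.8]
finger_gap: 0.297
gripper_force: 60.9
```

```bash
python3 - <<'E'
from h import *
s=manip.sense();print(s['tcp_pos'],s['force'],s['finger_gap'])
a,m=snap('side');cv2.imwrite('pics/s9.png',a[...,::-1])
g=cv2.cvtColor(a,cv2.COLOR_RGB2GRAY).astype(int)
for z in(.055,.075):print(z,'ring near edge',proj(m,(.535,-.0565,z)),'right edge',proj(m,(.494,-.0975,z)),'left',proj(m,(.576,-.0975,z)))
for y,x in((172,285),):pass
for u in(305,331,335): print(u,g[160:222:2,u])
s7=cv2.cvtColor(cv2.imread('pics/s7.png'),cv2.COLOR_BGR2GRAY)
for u in(305,331,335): print('up',u,s7[160:222:2,u])
E
```

```text
[ 0.53626772 -0.09726364  0.08103519] [-3.71873038  4.05688634 21.8287355 ] 0.2973227518339933
0.055 ring near edge (np.float64(309.51643676226087), np.float64(195.67799167473527)) right edge (np.float64(331.061383970808), np.float64(189.4178518008756)) left (np.float64(295.15550550395443), np.float64(184.1543653933128))
0.075 ring near edge (np.float64(310.1185681057436), np.float64(187.67743416845576)) right edge (np.float64(331.87977130721583), np.float64(181.5539620994416)) left (np.float64(295.58080981990463), np.float64(176.3639021184902))
305 [161 164 110 100 107 109 109 108 107 104 101 100  98  96  92  88  77  78
  69  69  22  72  63 107 107 103 106  67  67  66  67]
331 [ 99 101 100  90  94 165 165 164 150 150 146 166 166 164 138 126  95  63
  64  71  74  70  88 137 130  76  61  62  59 121  92]
335 [107 115 123 126 165 164 161 159 162 162 163 162 162 162 163 163 164 165
  75  72  76 117 107 104  72  56  58  81 152 164 132]
up 305 [ 87  44  52  98  97 100  28  28  28  25  27  25  28  26  29  27  26  28
  25  28  27  28  24  26  27  28  27  22  25  23  21]
up 331 [ 25  27  28  27  24  16  17  19  25  29  35  49  51  73  94 120 109 119
 120 106 138 138 117 152 142 101  65  66  64 131 180]
up 335 [119 127 136 138 181 180 178 175 177 177 176 176 175 176 176 176 177 176
 135 130 135 130 122 116  79  61  64  90 178 178 176]
```

drive_tool(motion=[[[12, 0, 0, 0, 0], [12, 0, 0, 0, 0], [12, 0, 0, 0, 0], [12, 0, 0, 0, 0], [12, 0, 0, 0, 0]]])

```text
t: 21.25
tcp_pos: [0.5363, -0.0972, 0.081]
tool_rot: [1.0, -0.001, 0.002, 0.001]
force: [-3.2, 3.1, 22.1]
finger_gap: 0.296
gripper_force: 60.9
```

```bash
python3 - <<'E'
from h import *
s=manip.sense();print(s['tcp_pos'],s['force'],s['qd'].round(4))
print(manip.sign_off())
E
```

```text
[ 0.5362636  -0.09722931  0.08102041] [-3.15065317  3.06522136 22.09532845] [-0.0003  0.0006  0.0007 -0.0004  0.0007 -0.0008]
the job is handed in; nothing more can be done
None
```

Job handed in at about 21 s: the cover is standing upright on the table clear of the shaker, and the round flask is seated and held pressed at the ring's bottom stop (about 22 N at the wrist); `sign_off` gave no verdict.

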